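Load the spacers from behind the bench supplies into the magazine

TASK

The two brass spacers stand at the back of the white stand, behind the spray can and the square flask: first set the can and the flask upright in the grey side tray, then drop the long spacer and after it the short one into the funnel of the upright tube magazine, so that the short one rests on the long one at the bottom of the tube. Then put the can and the flask back upright on the stand, each at the very spot where it stood at the start. Never knock a container over, and leave the tape roll, mouse and screwdriver where they lie.

Things in the scene. Friction and masses are not known exactly. Their poses are not given: they have to be found in the camera images.
- stand: Fixed white board on the bench, 120 (x) x 200 (y) x 12 mm, with four dark pads on top. Origin: centre of its underside, -x edge to the robot. Can and flask stand in front (x = -28, y = +-47 mm, within 5 mm, either way round), spacers behind (x = +22, y = +-47 mm, either way round), with no room for a gripper over them until can and flask are gone. Grip all with fingers closing along its y.
- can: Loose closed spray can standing upright: aluminium cylinder 40 mm in diameter with a white band, 120 mm high, above it a narrowing dark shoulder and a white nozzle to 144 mm. About 0.16 kg. Origin: centre of its underside, z up its axis.
- flask: Loose closed square flask standing upright: white plastic body 44 x 44 mm, 82 mm high, with a black pointed cap (26 mm wide) to 114 mm. About 0.14 kg. Origin: centre of its underside, z up, x and y square to its sides (sides within about 0.1 rad of the stand's).
- long_spacer: Loose brass spacer, upright cylinder 22 mm in diameter and 50 mm long, about 40 g (a dark dot on the end marks the bore, which is solid). Origin: its centre, halfway up; z along its axis.
- short_spacer: Loose brass spacer, upright cylinder 22 mm in diameter and 34 mm long, about 40 g, as the long one but shorter. Origin: its centre, halfway up; z along its axis.
- magazine: Fixed upright tube on a dark foot 90 x 90 x 12 mm: slippery, bore 27 mm, outside 37 mm, aluminium funnel on top. Origin: centre of the underside, z up the tube axis. Bore floor at z = 12 mm; funnel from z = 100 to 122 mm (mouth 47 mm inside, 56 mm outside). A spacer let go with its foot in the funnel slides down by itself. Loaded: long centre at z = 37, short at z = 79 mm.
- tray: Fixed grey side tray, open on top, 240 (x) x 130 (y) mm outside, walls 5 mm thick, rim 14 mm high, inner floor at z = 5 mm. Origin: centre of its underside, z up. Empty at the start; the can and the flask fit side by side along its x. One of tray and magazine is left of the stand, the other right of it.
- tape: Bystander: loose roll of tape lying flat, 68 mm across, 18 mm high, between the robot and the stand. Origin: centre of its underside.
- mouse: Bystander: loose black computer mouse, 100 x 60 x 32 mm, beyond the stand on the left. Origin: centre of its underside.
- driver: Bystander: loose screwdriver 160 mm long lying on the bench beyond the stand on the right. Origin on its underside.
Mind the look-alikes: they are no part of the job. What is shaped like the long_spacer but blue or purple is not meant. What is shaped like the short_spacer but red is not meant.

How it is judged:
By the outcome, as a careful person would: the job done as asked, in the order asked, and still so for the second after the job is handed in, with the robot touching nothing.
It also fails if it takes over 133 s, if anything falls off the work surface, if the arm or the gripper's body presses on something with over 40 N, if the wrist force passes 120 N, or if a joint passes its speed limit or range.

ROBOT

A 7-joint arm with a two-finger parallel gripper is mounted at the origin on the work surface. World frame = base frame: x ahead of the robot, y to its left, z up, the work surface at z = 0. Lengths are in mm, angles in rad, forces in N, time in s.
With the tool pointing down it reaches from about 425 to 875 mm from the base axis. Payload 4.7 kg.
Tool frame: the origin (TCP) lies at the very end of the fingers, on their centre line; the grasp point (between the pads) lies 19 mm behind it (tcp_to_grasp is the distance from the TCP to the grasp point, in mm); z points along the fingers, y is the line along which they close (so a half turn about z gives the same grasp; the last joint's range is limited). The gripper opens to 85 mm and grips with 20 to 120 N. Pads are 22 mm wide; open, the fingers measure 114 mm over their backs; the gripper's body (76 mm by 85 mm) begins 54 mm behind the grasp point. The pads swing forward as they close: fully open they stand 13 mm farther back than shut.
Start: joints at [1.185, 0.321, -0.07, 1.45, 0.023, 1.371, -0.057], TCP at [252.985, -598.768, 231.349] pointing down, gripper open.
Joint ranges: [-2.86, 2.86], [-0.3, 2.09], [-1.38, 1.24], [0.06, 2.45], [-1.56, 4.7], [0.09, 2.05], [-2.69, 2.69]. Speed limits (rad/s): [2.57, 2.57, 3.14, 3.14, 3.14, 3.14, 3.14].

INTERFACE

Orientations are given as a 3x3 rotation matrix whose columns are the frame's x, y, z axes.
In Python, from cell import observe, get_image, camera_model, job_done, tcp_to_grasp gives the robot as it stands.
- The arm moves only by the tool move_arm, never from a script. Its argument "plan" is a list of rows, each a list of 3 entries, a list of its own where there are three numbers: the shift along the tool's x, y, z in normalised numbers (1 is 400 mm), then the turn, a rotation vector about the tool's x, y, z in normalised numbers (1 is pi/2 rad), then the closure, from -1 (fully open) to 1 (shut). A call has 1 to 5 rows; each row is the pose to reach, as a shift and turn from the pose commanded when the call began, along the tool's axes at that moment; what a row does not reach only later rows make up. A row lasts 1/8 s, in which the tool goes at most 62.5 mm and 10.7 degrees, less where a joint would pass 70% of its speed; a pose out of reach is approached as far as the arm can. A shift or turn number past 1, either way, is cut back to 1. A call with a gripper value outside its range is refused whole. The fingers move at their own pace and stop on an object; "grip_force" is the grip in N (left out, the last holds). Time passes only in rows, so rows that repeat a pose let the fingers close. It gives the time, the measured TCP pose, the force, the opening and the grip force at its end, in the units of the state.
- observe(): the state, without advancing time (a new reading comes with each control period).
- get_image(name): name is "scene" or "top" or "wrist"; returns the picture (420x560x3 uint8, red, green, blue); there is no depth.
- camera_model(name): a dict with "mtx" (3x3 intrinsics, pixels), "pose" (4x4, takes a point from camera to world coordinates). Camera axes: x right, y down, z forward; pixel columns grow to the right and rows downward; lengths in mm; the calibration is good to about 2 mm. The wrist camera is an equidistant fisheye: a pixel r from the principal point sees the ray r / f radians off the axis. A picture is of the moment at which its call begins: read the wrist's pose just before it. camera_model takes no time and is no camera call; for the wrist camera it gives the pose at the moment of the call.
- job_done(): hands the job in; it is judged then, once.
The state is a dict: "time_s": time; "qpos": joint angles; "qd": joint speeds; "joint_torque": joint torques, N m; "ee_pos": TCP position; "tool_rot": TCP orientation; "ft_force": force on the tool from outside, world axes, zero at the start; "torque": the same for the moment, N m; "opening": finger opening in mm; "finger_force": force on a finger pad.
Only numpy, scipy, OpenCV 4.12 (cv2) and the standard library are available. Lean on these libraries where they do the work, as an engineer would, in place of code of your own. Each camera call takes 0.05 s, during which the arm holds its last target. There are 200 camera calls.

## Working session

There is one attempt and no reset: what is moved stays moved. The work goes in short steps, Python scripts to look and compute and a tool call to move; the robot and the scene stay as the last step left them, time stands still between calls to the robot, and variables do not carry over. Pictures are saved under pics/ and viewed, at most 14 in all, crops included, and the job is handed in when it is done.

Besides the shell and the picture viewer there is one more tool, called by a JSON object that holds its "method" and its "body", one argument or row to a line. move_arm: Moves the arm, as the interface text tells. Its arguments: {"type":"object","properties":{"plan":{"type":"array","items":{"type":"array"}},"grip_force":{"type":"number"}},"required":["plan"]}

```bash
mkdir -p pics; python3 - <<'E'
from cell import *
import cv2,numpy as np
np.set_printoptions(precision=3,suppress=True)
s=observe();print(s['time_s'],s['ee_pos'],s['tool_rot'],s['opening'],tcp_to_grasp)
for n in ['scene','top']:
    im=get_image(n);cv2.imwrite(f'pics/{n}0.png',im[:,:,::-1]);m=camera_model(n);print(n,m['mtx'],m['pose'])
E
```

```text
0.0 [ 252.766 -598.246  230.228] [[ 0.921  0.389 -0.001]
 [ 0.389 -0.921  0.002]
 [-0.    -0.002 -1.   ]] 85.35072099363018 18.700000000000003
scene [[406.145   0.    277.898]
 [  0.    406.145 209.202]
 [  0.      0.      1.   ]] [[  -0.26     0.487   -0.834 1255.964]
 [   0.965    0.147   -0.216  181.053]
 [   0.017   -0.861   -0.508  485.94 ]
 [   0.       0.       0.       1.   ]]
top [[484.669   0.    284.112]
 [  0.    484.669 216.449]
 [  0.      0.      1.   ]] [[   0.018   -0.985    0.172  406.968]
 [  -1.      -0.017    0.012    7.23 ]
 [  -0.009   -0.173   -0.985 1095.21 ]
 [   0.       0.       0.       1.   ]]
```

View pics/scene0.png

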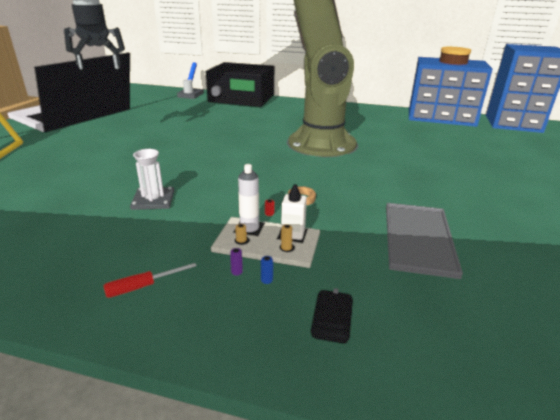

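View pics/top0.png

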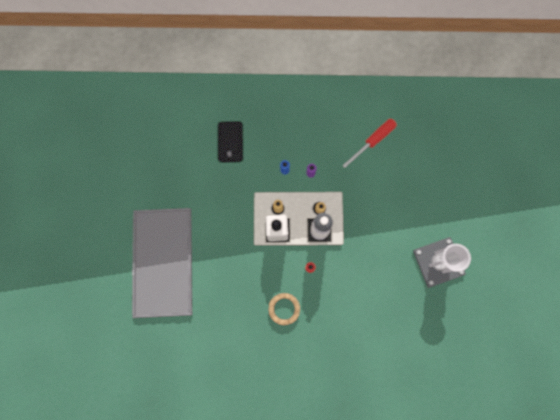

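The top view shows the stand at about (298,218), flask (277,227), can (320,227), tray (162,263), and magazine mouth (456,258). In the scene view, the long-spacer candidates are brass (287,238), purple (236,262) and blue (267,270). The short-spacer candidates are brass (241,234) and red (270,208). I choose the brass ones and will check them in a close crop.

```bash
cat > h.py <<'E'
import numpy as np,cv2
from cell import *
np.set_printoptions(precision=2,suppress=True)
def ray(n,px,m=None):
    m=m or camera_model(n);K,P=m['mtx'],m['pose']
    u=np.array([(px[0]-K[0,2])/K[0,0],(px[1]-K[1,2])/K[1,1]])
    if n=='wrist':
        t=np.linalg.norm(u);d=np.r_[u/max(t,1e-9)*np.sin(t),np.cos(t)]
    else: d=np.r_[u,1]
    return P[:3,3],P[:3,:3]@d
def onz(n,px,z,m=None):
    o,d=ray(n,px,m);return (o+d*(z-o[2])/d[2])[:2]
def proj(n,p,m=None):
    m=m or camera_model(n);K,P=m['mtx'],m['pose'];c=P[:3,:3].T@(np.asarray(p,float)-P[:3,3])
    if n=='wrist':
        r=np.hypot(c[0],c[1]);t=np.arctan2(r,c[2]);u=c[:2]/max(r,1e-9)*t
    else:u=c[:2]/c[2]
    return u*K[0,0]+K[:2,2]
def blobs(mask,lo=20):
    cs,_=cv2.findContours(mask.astype('uint8'),cv2.RETR_EXTERNAL,cv2.CHAIN_APPROX_NONE)
    return sorted([c for c in cs if cv2.contourArea(c)>lo],key=cv2.contourArea,reverse=True)
E
python3 - <<'E'
from h import *
t=cv2.imread('pics/top0.png');s=cv2.imread('pics/scene0.png')
a=cv2.resize(t[180:280,230:350],None,fx=4,fy=4,interpolation=2)
b=cv2.resize(s[150:290,200:330],None,fx=4,fy=4,interpolation=2)[:, :]
c=np.zeros((560,800,3),'uint8');
b=cv2.resize(b,(400,430));a=cv2.resize(a,(400,333))
c[:430,:400]=b;c[:333,400:]=a
m=cv2.resize(t[230:295,405:480],(260,225));c[333:558,400:660]=m
cv2.imwrite('pics/crop.png',c)
h=cv2.cvtColor(t,cv2.COLOR_BGR2HSV).astype(int)
st=(h[...,1]<60)&(h[...,2]>110);st[:185]=0;st[255:]=0;st[:,:245]=0;st[:,355:]=0
q=blobs(st)[0];print('stand',r:=cv2.minAreaRect(q));
for p in cv2.boxPoints(r):print(p,onz('top',p,12))
gr=(h[...,1]<50)&(h[...,2]>50);gr[:,205:]=0;gr[:200]=0;gr[325:]=0
q=blobs(gr)[0];print('tray',r:=cv2.minAreaRect(q))
for p in cv2.boxPoints(r):print(p,onz('top',p,14))
br=(h[...,0]>10)&(h[...,0]<28)&(h[...,1]>110)&(h[...,2]>90);br[:195]=0;br[280:]=0
for c in blobs(br,10):(print('brass',cv2.contourArea(c),cv2.boundingRect(c),cv2.minEnclosingCircle(c)))
E
```

```text
stand ((298.5, 218.0), (54.0, 91.0), 90.0)
[253. 191.] [654.54  93.2 ]
[344. 191.] [ 657.94 -115.07]
[344. 245.] [ 533.79 -114.72]
[253. 245.] [530.24  89.52]
tray ((162.0, 262.5), (109.0, 60.0), 90.0)
[132. 208.] [609.9  367.72]
[192. 208.] [612.18 230.77]
[192. 317.] [369.35 218.3 ]
[132. 317.] [366.88 350.02]
brass 75.5 (273, 201, 10, 12) ((277.5, 206.5), 5.700977325439453)
brass 60.0 (315, 203, 9, 10) ((319.0, 207.5), 4.924529075622559)
```

View pics/crop.png

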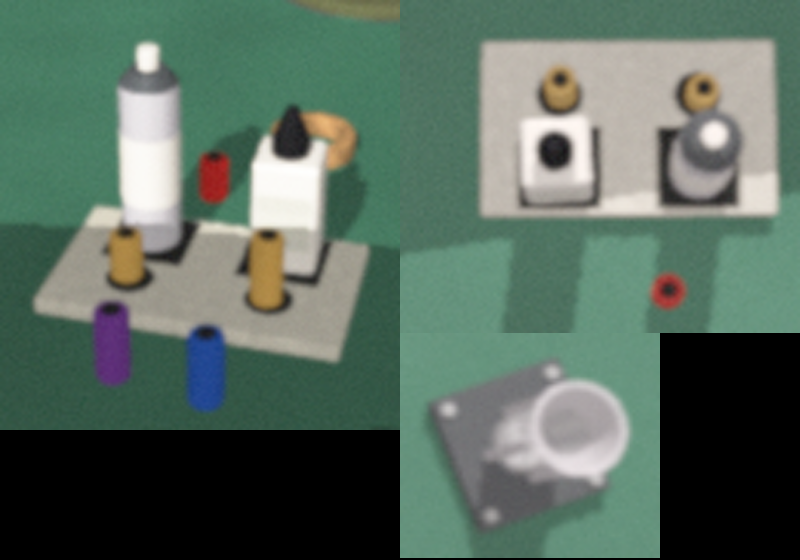

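The crop confirms it: long brass left (+y), behind the flask; short brass right, behind the can. The purple, blue and red ones are off the stand.

```bash
python3 - <<'E'
from h import *
C=[onz('top',p,12) for p in [(254.6,192.3),(342.2,192.3),(343.4,244.5),(254.3,244.8)]];print('stand',np.array(C),np.mean(C,0))
e=C[0]-C[1]+C[3]-C[2];print('yaw',np.arctan2(-e[0],e[1]))
print('long',onz('top',(278,203.7),62),'short',onz('top',(321.2,206.4),46))
print('flask body',[onz('top',p,94) for p in [(266.3,215),(287,215),(288,234)]],'tip',onz('top',(276.5,224),126))
print('can nozzle',onz('top',(324.2,219.9),156))
print('mag',onz('top',(456.6,258),122))
t=cv2.imread('pics/top0.png');h=cv2.cvtColor(t,cv2.COLOR_BGR2HSV)
print('tray ctr', onz('top',(162,262.5),14))
m=camera_model('wrist');s=observe();P=np.eye(4);P[:3,:3]=s['tool_rot'];P[:3,3]=s['ee_pos']
print(m['mtx'],np.linalg.inv(P)@m['pose'])
E
```

```text
stand [[ 651.55   89.44]
 [ 654.82 -110.95]
 [ 534.89 -113.38]
 [ 530.74   86.61]] [593.   -12.07]
yaw 0.018555611824290316
long [615.71  34.  ] short [614.45 -60.94]
flask body [array([584.65,  57.23]), array([585.38,  13.78]), array([545.2,  11. ])] tip [560.81  34.51]
can nozzle [565.79 -59.82]
mag [ 498.67 -327.39]
tray ctr [487.22 291.52]
[[325.19   0.   281.16]
 [  0.   325.19 212.44]
 [  0.     0.     1.  ]] [[   0.     -0.97   -0.26   65.51]
 [   1.      0.     -0.     -0.51]
 [   0.     -0.26    0.97 -143.03]
 [   0.      0.      0.      1.  ]]
```

The rows are not in the units I measure in: shifts go in shares of 400 mm and turns go in shares of pi/2 rad. I convert before sending: 230 mm / 400 = 0.575, -190 mm / 400 = -0.475, 0.381 rad / 1.5708 = 0.2426.

{"method": "move_arm", "body": {
  "plan": [
    [[0.115, -0.095, -0.01], [0, 0, 0.0484], -1],
    [[0.23, -0.19, -0.02], [0, 0, 0.0968], -1],
    [[0.345, -0.285, -0.03], [0, 0, 0.1451], -1],
    [[0.46, -0.38, -0.04], [0, 0, 0.1935], -1],
    [[0.575, -0.475, -0.05], [0, 0, 0.2426], -1]
  ]
}}

```text
time_s: 0.72
ee_pos: [391.4, -332.2, 251.2]
tool_rot: [[1.0, 0.016, -0.0], [0.016, -1.0, -0.0], [-0.0, 0.0, -1.0]]
ft_force: [0.3, 0.3, 0.4]
opening: 85.8
finger_force: 0.0
```

```bash
cat >> h.py <<'E'
def go(x,y,z,yaw=0.0186):
    s=observe();R=s['tool_rot'];d=np.array([x,y,z])-s['ee_pos']
    cy=np.arctan2(R[1,0],R[0,0]);print('t',round(s['time_s'],2),'ee',s['ee_pos'],'F',s['ft_force'],'op',s['opening'],'shift',R.T@d,'turn',cy-yaw,'dist',np.linalg.norm(d), 'tilt',R[:,2])
E
python3 -c "
from h import *
go(550,-12,270)"
```

```text
t 0.72 ee [ 391.39 -332.23  251.18] F [0.27 0.32 0.39] op 85.83927753759805 shift [ 163.78 -317.61  -18.87] turn -0.002352789459938942 dist 357.8495048042423 tilt [-0. -0. -1.]
```

Converted, -275 mm / 400 = -0.6875, -220 mm / 400 = -0.55.

{"method": "move_arm", "body": {
  "plan": [
    [[0.07, -0.1375, -0.01], [0, 0, 0], -1],
    [[0.14, -0.275, -0.02], [0, 0, 0], -1],
    [[0.21, -0.4125, -0.03], [0, 0, 0], -1],
    [[0.28, -0.55, -0.04], [0, 0, 0], -1],
    [[0.35, -0.6875, -0.0475], [0, 0, 0], -1]
  ]
}}

```text
time_s: 1.35
ee_pos: [526.1, -54.9, 270.3]
tool_rot: [[1.0, 0.018, 0.0], [0.018, -1.0, -0.001], [0.0, 0.001, -1.0]]
ft_force: [1.5, -1.0, -0.3]
opening: 85.6
finger_force: 0.0
```

Converted, -42 mm / 400 = -0.105, 24 mm / 400 = 0.06.

{"method": "move_arm", "body": {
  "plan": [
    [[0.06, -0.105, 0], [0, 0, 0], -1],
    [[0.06, -0.105, 0], [0, 0, 0], -1],
    [[0.06, -0.105, 0], [0, 0, 0], -1]
  ]
}}

```text
time_s: 1.72
ee_pos: [548.5, -15.0, 269.7]
tool_rot: [[1.0, 0.018, -0.001], [0.018, -1.0, -0.001], [-0.001, 0.001, -1.0]]
ft_force: [0.7, -0.3, -0.2]
opening: 85.1
finger_force: 0.0
```

```bash
python3 - <<'E'
from h import *
import pickle
m=camera_model('wrist');im=get_image('wrist')[:,:,::-1];cv2.imwrite('pics/w1.png',im);pickle.dump(m,open('w1.pkl','wb'))
go(550,-12,270)
for n,p in dict(nozzle=(564.7,-59.6,156),flasktip=(564,34.5,126),long=(614,35,62),short=(614.5,-59,46),cornerFL=(532,87,12),cornerBR=(655,-111,12)).items():print(n,proj('wrist',p,m))
E
```

```text
t 1.77 ee [548.43 -15.76 269.81] F [-0.15 -0.18 -0.01] op 85.09085431803936 shift [ 1.64 -3.73 -0.19] turn -0.00168525768915476 dist 4.07661019427786 tilt [-0. -0. -1.]
nozzle [336.96 189.02]
flasktip [226.98 181.41]
long [236.05 125.67]
short [321.9  126.77]
cornerFL [201.58 190.56]
cornerBR [360.83  96.66]
```

View pics/w1.png

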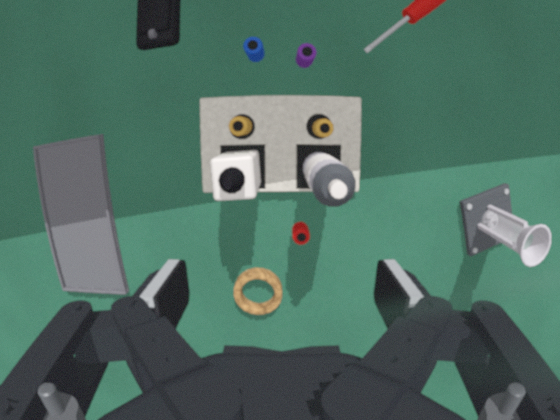

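The wrist view shows the stand corners at (201,97), (361,96), (360,191) and (203,192). The nozzle is at (338,189), the flask top at (212–258,151–199), and the spacer dots at (238,126) and (324,127).

```bash
python3 - <<'E'
from h import *
import pickle
m=pickle.load(open('w1.pkl','rb'));im=cv2.imread('pics/w1.png')
o=lambda p,z:onz('wrist',p,z,m)
C=np.array([o(p,12) for p in [(201,97),(361,96),(360,191),(203,192)]]);print('stand',C.mean(0))
h=cv2.cvtColor(im,cv2.COLOR_BGR2HSV).astype(int)
w=(h[...,2]>205)&(h[...,1]<40);w[:140]=0;w[205:]=0;w[:,:205]=0;w[:,262:]=0
w=cv2.morphologyEx(w.astype('uint8'),cv2.MORPH_OPEN,np.ones((3,3)))
c=max(blobs(w),key=cv2.contourArea);r=cv2.minAreaRect(c);print(r)
B=np.array([o(p,94) for p in cv2.boxPoints(r)]);print('flask',B,B.mean(0),[np.arctan2(*(B[i+1]-B[i])[::-1]) for i in range(3)])
B=np.array([o(p,94) for p in [(212,155),(255,151),(258,195),(215,199)]]);print('flask man',B,B.mean(0),[np.arctan2(*(B[i+1]-B[i])[::-1]) for i in range(3)])
print('can',o((338,189),156),'long',o((238,126),62),'short',o((324,127),46),'mag',o((535,244),122))
for z,n in((62,'l'),(46,'s')):
  for s in ((47,22),(-47,22)): pass
E
```

```text
stand [593.02 -13.89]
((233.00177001953125, 175.05165100097656), (44.90435028076172, 43.49139404296875), 88.02507019042969)
flask [[586.69  56.29]
 [588.22  12.78]
 [543.11  11.05]
 [540.89  55.69]] [564.73  33.95] [np.float64(-1.5356489315929207), np.float64(-3.1032759295839187), np.float64(1.6203554891115302)]
flask man [[585.04  54.77]
 [589.09  11.76]
 [544.94   8.54]
 [540.14  52.61]] [564.8   31.92] [np.float64(-1.4770542096648287), np.float64(-3.06873558140177), np.float64(1.6792983682207792)]
can [564.74 -60.46] long [613.64  32.88] short [614.34 -61.39] mag [ 500.92 -325.72]
```

Converted, 95 mm / 400 = 0.2375, 85 mm / 400 = 0.2125, -0.05 rad / 1.5708 = -0.0318.

{"method": "move_arm", "body": {
  "plan": [
    [[0.02, -0.06, 0.1125], [0, 0, 0], -1],
    [[0.04, -0.12, 0.2125], [0, 0, 0], -1],
    [[0.04, -0.12, 0.2375], [0, 0, -0.0318], -1],
    [[0.04, -0.12, 0.2375], [0, 0, -0.0318], -1]
  ]
}}

```text
time_s: 2.28
ee_pos: [563.1, 32.2, 174.1]
tool_rot: [[0.998, 0.066, -0.003], [0.066, -0.998, -0.001], [-0.003, 0.001, -1.0]]
ft_force: [0.7, -0.7, 0.7]
opening: 85.6
finger_force: 0.0
```

```bash
python3 - <<'E'
from h import *
import pickle
m=camera_model('wrist');im=get_image('wrist')[:,:,::-1];pickle.dump(m,open('w2.pkl','wb'));cv2.imwrite('pics/w2.png',im)
go(564.7,33,61,.07)
p=proj('wrist',(564.7,33,94),m);print(p)
x,y=(p-90).astype(int);cr=cv2.resize(im[max(y,0):y+180,x:x+180],(600,600),interpolation=2);print(x,y);cv2.imwrite('pics/w2c.png',cr)
E
```

```text
t 2.33 ee [563.82  32.24 175.28] F [ 0.02 -0.35 -0.31] op 85.46476615033295 shift [  0.98  -0.79 114.28] turn -0.004736395986544767 dist 114.28238832970345 tilt [-0. -0. -1.]
[280.7  216.55]
190 126
```

View pics/w2c.png

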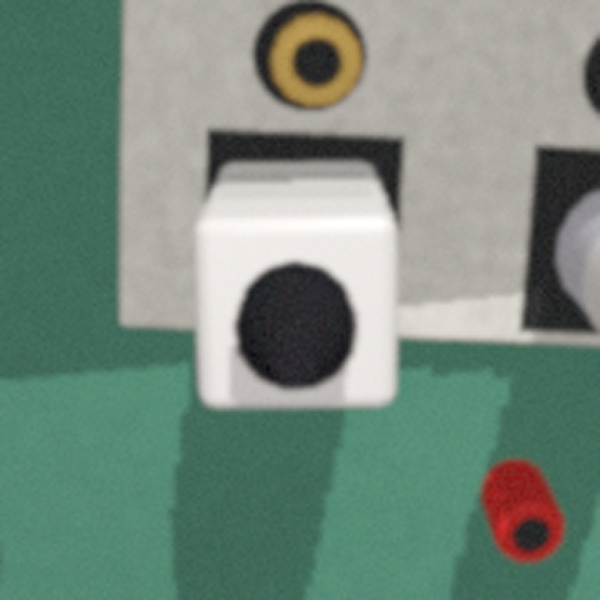

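The flask edges line up with the tool, so its yaw is about 0.065. Its top centre is at pixel (279.4,220.2), about 1.6 mm to the left of and 1.5 mm nearer than the tool. I'll descend and grip.

Converted, 116 mm / 400 = 0.29, -1.6 mm / 400 = -0.004.

{"method": "move_arm", "body": {
  "plan": [
    [[-0.0038, -0.004, 0.1125], [0, 0, 0], -1],
    [[-0.0038, -0.004, 0.225], [0, 0, 0], -1],
    [[-0.0038, -0.004, 0.29], [0, 0, 0], -1],
    [[-0.0038, -0.004, 0.29], [0, 0, 0], -1],
    [[-0.0038, -0.004, 0.29], [0, 0, 0], -1]
  ]
}}

```text
time_s: 2.95
ee_pos: [563.9, 35.0, 61.2]
tool_rot: [[0.998, 0.067, 0.003], [0.067, -0.998, -0.0], [0.003, 0.001, -1.0]]
ft_force: [-0.1, 0.1, 0.6]
opening: 85.3
finger_force: 0.0
```

{"method": "move_arm", "body": {
  "plan": [
    [[0, 0, 0], [0, 0, 0], 1],
    [[0, 0, 0], [0, 0, 0], 1],
    [[0, 0, 0], [0, 0, 0], 1],
    [[0, 0, 0], [0, 0, 0], 1],
    [[0, 0, 0], [0, 0, 0], 1]
  ],
  "grip_force": 35
}}

```text
time_s: 3.58
ee_pos: [563.0, 35.5, 60.3]
tool_rot: [[0.998, 0.069, 0.001], [0.069, -0.998, -0.0], [0.001, 0.001, -1.0]]
ft_force: [-0.9, -0.3, 5.9]
opening: 43.6
finger_force: 37.8
```

Converted, -145 mm / 400 = -0.3625, -95 mm / 400 = -0.2375.

{"method": "move_arm", "body": {
  "plan": [
    [[0, 0, -0.1], [0, 0, 0], 1],
    [[0, 0, -0.2], [0, 0, 0], 1],
    [[-0.0025, -0.1125, -0.2], [0, 0, 0], 1],
    [[-0.005, -0.2375, -0.2], [0, 0, 0], 1],
    [[-0.0075, -0.3625, -0.2], [0, 0, 0], 1]
  ]
}}

```text
time_s: 4.2
ee_pos: [548.9, 181.1, 138.9]
tool_rot: [[0.998, 0.068, -0.0], [0.068, -0.998, -0.0], [-0.0, 0.0, -1.0]]
ft_force: [0.6, 0.6, -1.7]
opening: 43.7
finger_force: 36.9
```

Converted, -112 mm / 400 = -0.28, -90 mm / 400 = -0.225.

{"method": "move_arm", "body": {
  "plan": [
    [[-0.0025, -0.125, 0], [0, 0, 0], 1],
    [[-0.005, -0.225, 0], [0, 0, 0], 1],
    [[-0.0075, -0.28, 0.025], [0, 0, 0], 1],
    [[-0.0075, -0.28, 0.1125], [0, 0, 0], 1],
    [[-0.0075, -0.28, 0.1625], [0, 0, 0], 1]
  ]
}}

```text
time_s: 4.82
ee_pos: [537.4, 291.0, 71.9]
tool_rot: [[0.998, 0.069, -0.003], [0.069, -0.998, -0.002], [-0.003, 0.001, -1.0]]
ft_force: [0.5, -0.8, -1.5]
opening: 43.3
finger_force: 36.9
```

```bash
python3 - <<'E'
from h import *
m=camera_model('wrist');im=get_image('wrist')[:,:,::-1];cv2.imwrite('pics/w3.png',im)
go(540,291,54,.068)
for p in [(607,229,14),(367,229,14),(607,355,14)]:print(proj('wrist',p,m))
E
```

```text
t 4.88 ee [536.43 289.74  69.48] F [-0.92 -0.68 -3.76] op 43.43163391486895 shift [ 3.74 -1.06 15.46] turn 0.0005997272860634728 dist 15.93839946548943 tilt [-0.01 -0.   -1.  ]
[387.12 129.63]
[336.12 408.09]
[187.23 115.02]
```

View pics/w3.png

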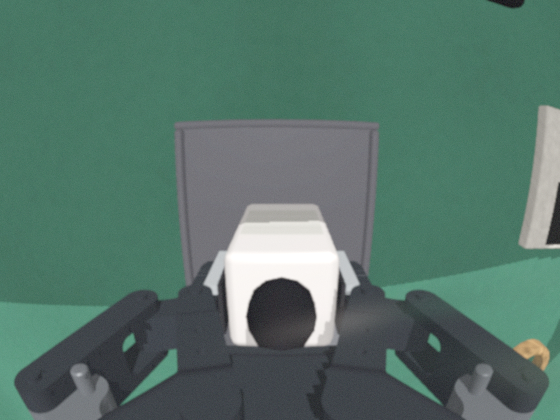

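The tray's far wall runs (176,122)–(378,123), aligned with the tool, and the flask is centred between the side walls. I'll lower it gently.

Converted, 14 mm / 400 = 0.035, 10 mm / 400 = 0.025.

{"method": "move_arm", "body": {
  "plan": [
    [[0, 0, 0.025], [0, 0, 0], 1],
    [[0, 0, 0.035], [0, 0, 0], 1],
    [[0, 0, 0.035], [0, 0, 0], 1],
    [[0, 0, 0.035], [0, 0, 0], 1]
  ]
}}

```text
time_s: 5.38
ee_pos: [539.2, 291.7, 61.0]
tool_rot: [[0.998, 0.069, 0.001], [0.069, -0.998, 0.0], [0.001, -0.0, -1.0]]
ft_force: [0.1, -0.0, -1.4]
opening: 43.7
finger_force: 36.9
```

Converted, 7 mm / 400 = 0.0175, 4 mm / 400 = 0.01.

{"method": "move_arm", "body": {
  "plan": [
    [[0, 0, 0.01], [0, 0, 0], 1],
    [[0, 0, 0.0175], [0, 0, 0], 1],
    [[0, 0, 0.0175], [0, 0, 0], 1],
    [[0, 0, 0.0175], [0, 0, 0], 1]
  ]
}}

```text
time_s: 5.88
ee_pos: [538.8, 291.5, 53.3]
tool_rot: [[0.998, 0.069, 0.0], [0.069, -0.998, -0.0], [0.0, 0.0, -1.0]]
ft_force: [-0.1, -0.0, -0.3]
opening: 44.0
finger_force: 37.0
```

{"method": "move_arm", "body": {
  "plan": [
    [[0, 0, 0], [0, 0, 0], -1],
    [[0, 0, 0], [0, 0, 0], -1],
    [[0, 0, 0], [0, 0, 0], -1],
    [[0, 0, 0], [0, 0, 0], -1]
  ]
}}

```text
time_s: 6.38
ee_pos: [538.8, 291.6, 53.3]
tool_rot: [[0.998, 0.069, 0.0], [0.069, -0.998, -0.0], [0.0, 0.0, -1.0]]
ft_force: [1.1, 0.5, 0.3]
opening: 85.5
finger_force: 0.0
```

Converted, -145 mm / 400 = -0.3625, -135 mm / 400 = -0.3375, 0.05 rad / 1.5708 = 0.0318.

{"method": "move_arm", "body": {
  "plan": [
    [[0, 0, -0.075], [0, 0, 0], -1],
    [[0, 0, -0.2], [0, 0, 0], -1],
    [[0, 0, -0.3375], [0, 0, 0], -1],
    [[0.0025, 0.1125, -0.3625], [0, 0, 0.0318], -1],
    [[0.005, 0.25, -0.3625], [0, 0, 0.0318], -1]
  ]
}}

```text
time_s: 7.0
ee_pos: [548.1, 192.8, 200.2]
tool_rot: [[1.0, 0.022, 0.004], [0.022, -1.0, 0.001], [0.004, -0.001, -1.0]]
ft_force: [1.2, -0.7, -0.8]
opening: 85.2
finger_force: 0.0
```

```bash
python3 -c "
from h import *
go(565,-60,175)"
```

```text
t 7.0 ee [548.1  192.83 200.2 ] F [ 1.25 -0.75 -0.75] op 85.17207428972957 shift [ 11.25 253.17  24.92] turn 0.003357405992451018 dist 254.6439338166705 tilt [ 0.  0. -1.]
```

Converted, 253 mm / 400 = 0.6325, 225 mm / 400 = 0.5625.

{"method": "move_arm", "body": {
  "plan": [
    [[0.005, 0.1375, 0], [0, 0, 0], -1],
    [[0.0125, 0.275, 0], [0, 0, 0], -1],
    [[0.02, 0.425, 0], [0, 0, 0], -1],
    [[0.025, 0.5625, 0], [0, 0, 0], -1],
    [[0.0275, 0.6325, 0.025], [0, 0, 0], -1]
  ]
}}

```text
time_s: 7.62
ee_pos: [563.7, -65.2, 188.9]
tool_rot: [[1.0, 0.014, 0.002], [0.014, -1.0, -0.002], [0.002, 0.002, -1.0]]
ft_force: [0.1, 1.1, 0.4]
opening: 85.3
finger_force: 0.0
```

Converted, 10 mm / 400 = 0.025.

{"method": "move_arm", "body": {
  "plan": [
    [[0, 0, 0.025], [0, 0, 0], -1],
    [[0, 0, 0.025], [0, 0, 0], -1],
    [[0, 0, 0.025], [0, 0, 0], -1]
  ]
}}

```text
time_s: 8.0
ee_pos: [563.6, -58.6, 178.6]
tool_rot: [[1.0, 0.022, 0.0], [0.022, -1.0, 0.001], [0.0, -0.001, -1.0]]
ft_force: [0.3, -0.1, 0.2]
opening: 85.3
finger_force: 0.0
```

```bash
python3 - <<'E'
from h import *
import pickle
m=camera_model('wrist');im=get_image('wrist')[:,:,::-1];pickle.dump(m,open('w4.pkl','wb'));cv2.imwrite('pics/w4.png',im)
go(565,-60,95)
for z in (156,132,12):print(z,proj('wrist',(565,-60,z),m))
print('long',proj('wrist',(613.6,33,62),m),'short',proj('wrist',(614.4,-61,46),m))
E
```

```text
t 8.05 ee [563.68 -58.86 178.78] F [ 0.33  0.45 -0.34] op 85.4547902025726 shift [ 1.23  1.19 83.78] turn 0.003149505375020043 dist 83.79402221286803 tilt [ 0.  0. -1.]
156 [284.43 246.24]
132 [284.1 232.2]
12 [283.15 192.71]
long [172.04 145.63] short [285.94 143.67]
```

View pics/w4.png

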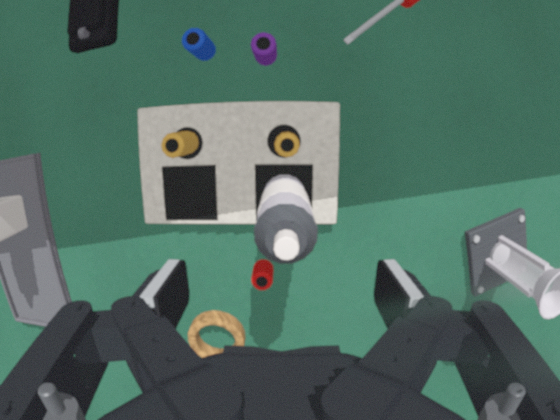

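The nozzle is at (286,243), which puts the can at about (566.5,-60.8). The spacer dots at (173,145) and (287,145) match the predictions. I'll grip the can.

Converted, 86 mm / 400 = 0.215, 65 mm / 400 = 0.1625.

{"method": "move_arm", "body": {
  "plan": [
    [[0.0075, 0.005, 0.075], [0, 0, 0], -1],
    [[0.0075, 0.005, 0.1625], [0, 0, 0], -1],
    [[0.0075, 0.005, 0.215], [0, 0, 0], -1],
    [[0.0075, 0.005, 0.215], [0, 0, 0], -1],
    [[0.0075, 0.005, 0.215], [0, 0, 0], -1]
  ]
}}

```text
time_s: 8.68
ee_pos: [567.4, -62.2, 93.6]
tool_rot: [[1.0, 0.02, 0.002], [0.02, -1.0, -0.0], [0.002, 0.0, -1.0]]
ft_force: [0.7, -0.7, -0.1]
opening: 85.4
finger_force: 0.0
```

{"method": "move_arm", "body": {
  "plan": [
    [[0, 0, 0], [0, 0, 0], 1],
    [[0, 0, 0], [0, 0, 0], 1],
    [[0, 0, 0], [0, 0, 0], 1],
    [[0, 0, 0], [0, 0, 0], 1],
    [[0, 0, 0], [0, 0, 0], 1]
  ]
}}

```text
time_s: 9.3
ee_pos: [566.9, -62.5, 93.0]
tool_rot: [[1.0, 0.019, 0.001], [0.019, -1.0, -0.0], [0.001, 0.0, -1.0]]
ft_force: [-0.8, 0.9, 5.4]
opening: 39.2
finger_force: 35.0
```

Converted, -160 mm / 400 = -0.4, -105 mm / 400 = -0.2625.

{"method": "move_arm", "body": {
  "plan": [
    [[0, 0, -0.0875], [0, 0, 0], 1],
    [[0, 0, -0.1875], [0, 0, 0], 1],
    [[-0.045, -0.125, -0.1875], [0, 0, 0], 1],
    [[-0.095, -0.2625, -0.1875], [0, 0, 0], 1],
    [[-0.145, -0.4, -0.1875], [0, 0, 0], 1]
  ]
}}

```text
time_s: 9.93
ee_pos: [504.1, 97.1, 166.5]
tool_rot: [[1.0, 0.018, -0.001], [0.018, -1.0, -0.001], [-0.001, 0.001, -1.0]]
ft_force: [0.2, 0.2, -2.0]
opening: 39.6
finger_force: 35.8
```

Converted, -193 mm / 400 = -0.4825, -165 mm / 400 = -0.4125.

{"method": "move_arm", "body": {
  "plan": [
    [[-0.05, -0.1375, 0], [0, 0, 0], 1],
    [[-0.1, -0.275, 0], [0, 0, 0], 1],
    [[-0.15, -0.4125, 0], [0, 0, 0], 1],
    [[-0.1725, -0.4825, 0.0125], [0, 0, 0], 1],
    [[-0.1725, -0.4825, 0.0625], [0, 0, 0], 1]
  ]
}}

```text
time_s: 10.55
ee_pos: [431.4, 291.1, 142.4]
tool_rot: [[1.0, 0.025, 0.001], [0.025, -1.0, 0.002], [0.001, -0.002, -1.0]]
ft_force: [0.6, -0.6, -2.3]
opening: 39.7
finger_force: 35.9
```

Converted, 48 mm / 400 = 0.12, 30 mm / 400 = 0.075.

{"method": "move_arm", "body": {
  "plan": [
    [[0, 0, 0.075], [0, 0, 0], 1],
    [[0, 0, 0.12], [0, 0, 0], 1],
    [[0, 0, 0.12], [0, 0, 0], 1],
    [[0, 0, 0.12], [0, 0, 0], 1]
  ]
}}

```text
time_s: 11.05
ee_pos: [433.3, 288.1, 95.0]
tool_rot: [[1.0, 0.019, 0.001], [0.019, -1.0, 0.001], [0.001, -0.001, -1.0]]
ft_force: [-0.1, 0.3, -1.1]
opening: 39.2
finger_force: 35.9
```

Down to about 86.

Converted, 8.5 mm / 400 = 0.0213, 8 mm / 400 = 0.02.

{"method": "move_arm", "body": {
  "plan": [
    [[0, 0, 0.01], [0, 0, 0], 1],
    [[0, 0, 0.02], [0, 0, 0], 1],
    [[0, 0, 0.0213], [0, 0, 0], 1],
    [[0, 0, 0.0213], [0, 0, 0], 1],
    [[0, 0, 0.0213], [0, 0, 0], 1]
  ]
}}

```text
time_s: 11.68
ee_pos: [433.1, 287.8, 86.1]
tool_rot: [[1.0, 0.019, 0.001], [0.019, -1.0, 0.0], [0.001, -0.0, -1.0]]
ft_force: [0.6, -0.6, 0.8]
opening: 38.9
finger_force: 36.2
```

Converted, -20 mm / 400 = -0.05.

{"method": "move_arm", "body": {
  "plan": [
    [[0, 0, 0], [0, 0, 0], -1],
    [[0, 0, 0], [0, 0, 0], -1],
    [[0, 0, 0], [0, 0, 0], -1],
    [[0, 0, 0], [0, 0, 0], -1],
    [[0, 0, -0.05], [0, 0, 0], -1]
  ]
}}

```text
time_s: 12.3
ee_pos: [431.7, 287.1, 105.2]
tool_rot: [[1.0, 0.019, -0.003], [0.019, -1.0, -0.001], [-0.003, 0.001, -1.0]]
ft_force: [-0.4, -0.7, 0.2]
opening: 85.3
finger_force: 0.0
```

Converted, 145 mm / 400 = 0.3625, 105 mm / 400 = 0.2625.

{"method": "move_arm", "body": {
  "plan": [
    [[0, 0, -0.125], [0, 0, 0], -1],
    [[0, 0, -0.2375], [0, 0, 0], -1],
    [[0.0875, 0.1125, -0.2375], [0, 0, 0], -1],
    [[0.175, 0.2375, -0.2375], [0, 0, 0], -1],
    [[0.2625, 0.3625, -0.2375], [0, 0, 0], -1]
  ]
}}

```text
time_s: 12.92
ee_pos: [541.8, 143.7, 202.9]
tool_rot: [[1.0, 0.02, 0.003], [0.02, -1.0, 0.0], [0.003, -0.0, -1.0]]
ft_force: [0.1, 1.1, -0.3]
opening: 85.6
finger_force: 0.0
```

```bash
python3 -c "
from h import *
go(611,33,150)"
```

```text
t 12.93 ee [541.83 143.66 202.91] F [ 0.1   1.06 -0.26] op 85.57838790965438 shift [ 66.83 111.99  53.1 ] turn 0.0010471942993869506 dist 140.81271245515782 tilt [ 0.  0. -1.]
```

Converted, 112 mm / 400 = 0.28, 90 mm / 400 = 0.225.

{"method": "move_arm", "body": {
  "plan": [
    [[0.0675, 0.1125, 0.05], [0, 0, 0], -1],
    [[0.135, 0.225, 0.1], [0, 0, 0], -1],
    [[0.1675, 0.28, 0.1325], [0, 0, 0], -1],
    [[0.1675, 0.28, 0.1325], [0, 0, 0], -1],
    [[0.1675, 0.28, 0.1325], [0, 0, 0], -1]
  ]
}}

```text
time_s: 13.55
ee_pos: [609.3, 36.8, 149.0]
tool_rot: [[1.0, 0.022, 0.001], [0.022, -1.0, 0.002], [0.001, -0.002, -1.0]]
ft_force: [0.3, 0.4, 0.5]
opening: 85.5
finger_force: 0.0
```

```bash
python3 - <<'E'
from h import *
m=camera_model('wrist');im=get_image('wrist')[:,:,::-1];go(613.6,33,26)
sc=get_image('scene')[:,:,::-1]
p=proj('wrist',(613.6,33,62),m);q=proj('wrist',(614.4,-61,46),m);print(p,q)
a=cv2.resize(im[int(p[1])-60:int(p[1])+60,int(p[0])-60:int(p[0])+60],(360,360),interpolation=2)
x0=int(p[0])-60;y0=int(p[1])-60;print('crop',x0,y0)
b=cv2.resize(im,(400,300));c=np.zeros((560,760,3),'uint8');c[:360,:360]=a;c[:300,360:]=b
c[300:560,360:760]=cv2.resize(sc[100:330,180:480],(400,260));cv2.imwrite('pics/w5.png',c)
E
```

```text
t 13.6 ee [609.35  37.09 149.16] F [ 1.26  0.75 -0.18] op 84.93013547467099 shift [  3.98   4.32 123.16] turn 0.0038254359132397983 dist 123.30448647626243 tilt [ 0.  0. -1.]
[287.22 211.02] [401.59 207.68]
crop 227 151
```

View pics/w5.png

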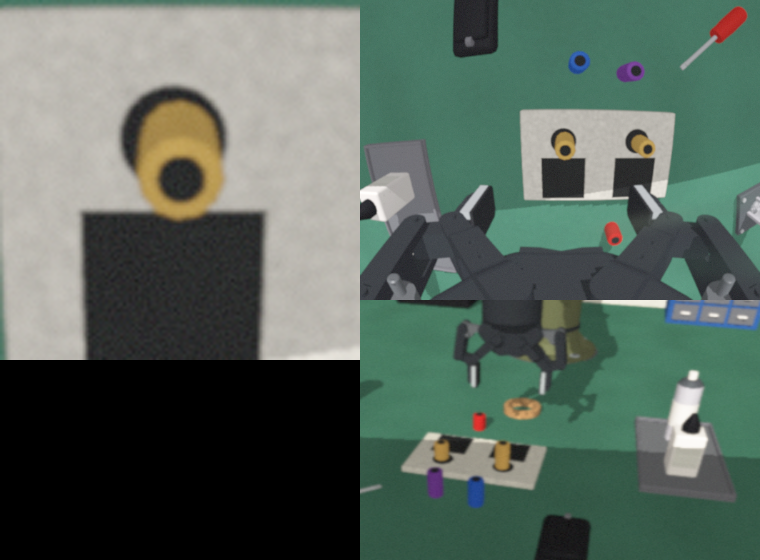

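Both containers stand upright in the tray. The long spacer's dot at about (287,211) matches the prediction, so I'll grip it.

Converted, 121 mm / 400 = 0.3025, 95 mm / 400 = 0.2375.

{"method": "move_arm", "body": {
  "plan": [
    [[0.01, 0.01, 0.1125], [0, 0, 0], -0.2],
    [[0.01, 0.01, 0.2375], [0, 0, 0], -0.2],
    [[0.01, 0.01, 0.3025], [0, 0, 0], -0.2],
    [[0.01, 0.01, 0.3025], [0, 0, 0], -0.2],
    [[0.01, 0.01, 0.3025], [0, 0, 0], -0.2]
  ]
}}

```text
time_s: 14.28
ee_pos: [614.8, 31.3, 28.7]
tool_rot: [[1.0, 0.02, 0.003], [0.02, -1.0, 0.0], [0.003, -0.0, -1.0]]
ft_force: [0.7, -0.0, 0.2]
opening: 51.0
finger_force: 0.0
```

{"method": "move_arm", "body": {
  "plan": [
    [[0, 0, 0], [0, 0, 0], 1],
    [[0, 0, 0], [0, 0, 0], 1],
    [[0, 0, 0], [0, 0, 0], 1],
    [[0, 0, 0], [0, 0, 0], 1],
    [[0, 0, 0], [0, 0, 0], 1]
  ]
}}

```text
time_s: 14.9
ee_pos: [614.8, 30.3, 28.5]
tool_rot: [[1.0, 0.019, 0.003], [0.019, -1.0, -0.0], [0.003, 0.0, -1.0]]
ft_force: [-1.5, 0.1, 6.5]
opening: 21.2
finger_force: 34.1
```

```bash
python3 -c "
from h import *
go(500,-326.5,190)"
```

```text
t 14.9 ee [614.82  30.32  28.54] F [-1.48  0.11  6.52] op 21.24607915758379 shift [-121.06  354.64 -161.7 ] turn 9.452477927218011e-05 dist 408.13720425498286 tilt [ 0. -0. -1.]
```

Converted, -155 mm / 400 = -0.3875, 114 mm / 400 = 0.285.

{"method": "move_arm", "body": {
  "plan": [
    [[0, 0, -0.1125], [0, 0, 0], 1],
    [[0, 0, -0.25], [0, 0, 0], 1],
    [[0, 0, -0.3875], [0, 0, 0], 1],
    [[-0.0475, 0.1425, -0.3875], [0, 0, 0], 1],
    [[-0.095, 0.285, -0.3875], [0, 0, 0], 1]
  ]
}}

```text
time_s: 15.52
ee_pos: [577.9, -85.3, 183.0]
tool_rot: [[1.0, 0.021, 0.002], [0.021, -1.0, -0.001], [0.002, 0.001, -1.0]]
ft_force: [1.1, -1.4, -2.0]
opening: 21.2
finger_force: 34.3
```

Converted, 241 mm / 400 = 0.6025, 225 mm / 400 = 0.5625.

{"method": "move_arm", "body": {
  "plan": [
    [[-0.0475, 0.1425, 0], [0, 0, 0], 1],
    [[-0.095, 0.285, 0], [0, 0, 0], 1],
    [[-0.1425, 0.4275, 0], [0, 0, 0], 1],
    [[-0.1875, 0.5625, 0], [0, 0, 0], 1],
    [[-0.205, 0.6025, 0], [0, 0, 0], 1]
  ]
}}

```text
time_s: 16.15
ee_pos: [497.5, -332.2, 181.6]
tool_rot: [[1.0, 0.012, -0.001], [0.012, -1.0, -0.002], [-0.001, 0.002, -1.0]]
ft_force: [-0.2, -0.1, -1.1]
opening: 21.5
finger_force: 34.4
```

{"method": "move_arm", "body": {
  "plan": [
    [[0, 0, 0.025], [0, 0, 0], 1],
    [[0, 0, 0.05], [0, 0, 0], 1],
    [[0, 0, 0.05], [0, 0, 0], 1]
  ]
}}

```text
time_s: 16.52
ee_pos: [500.7, -324.2, 160.3]
tool_rot: [[1.0, 0.023, -0.002], [0.023, -1.0, 0.002], [-0.002, -0.002, -1.0]]
ft_force: [-0.2, -0.9, -0.9]
opening: 21.1
finger_force: 34.4
```

```bash
python3 - <<'E'
from h import *
m=camera_model('wrist');im=get_image('wrist')[:,:,::-1];go(500,-326.5,127)
t=get_image('top')[:,:,::-1]
p=proj('wrist',(500,-326.5,122),m);print('mouth pred',p);f=proj('wrist',observe()['ee_pos']+[0,0,-16],m);print('foot pred',f)
x0,y0=int(p[0])-100,int(p[1])-100;print(x0,y0)
c=np.zeros((500,800,3),'uint8');c[:,:500]=cv2.resize(im[y0:y0+200,x0:x0+200],(500,500),interpolation=2)
c[:300,500:]=cv2.resize(t[215:305,400:490],(300,300),interpolation=2);cv2.imwrite('pics/w6.png',c)
E
```

```text
t 16.57 ee [ 500.92 -324.8   161.08] F [-0.18 -0.71  0.06] op 20.893308308031997 shift [-0.93  1.72 34.08] turn 0.003528077915913412 dist 34.13900887983423 tilt [-0.  0. -1.]
mouth pred [285.71 239.9 ]
foot pred [284.19 253.5 ]
185 139
```

View pics/w6.png

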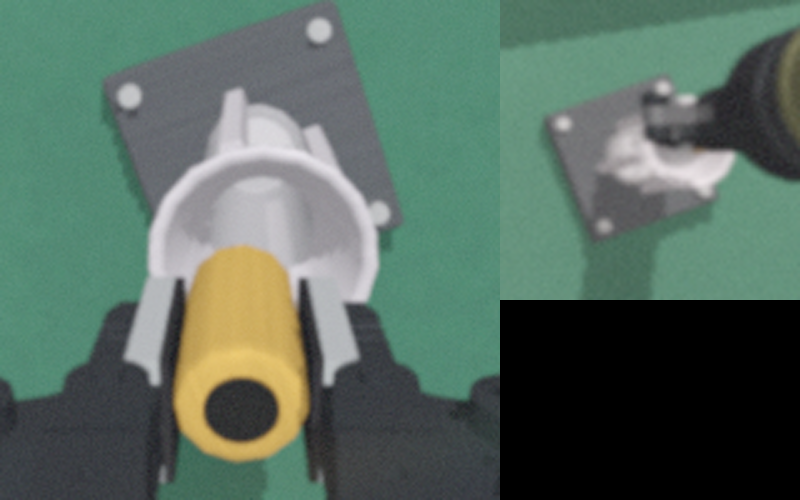

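The view shows the mouth centred at px (290.6,241) and the spacer axis at x≈282, so I need a shift of about +5 mm along tool y. Then I'll lower it.

Converted, 33 mm / 400 = 0.0825, 22 mm / 400 = 0.055.

{"method": "move_arm", "body": {
  "plan": [
    [[0, 0.0125, 0.025], [0, 0, 0], 1],
    [[0, 0.0125, 0.055], [0, 0, 0], 1],
    [[0, 0.0125, 0.0825], [0, 0, 0], 1],
    [[0, 0.0125, 0.0825], [0, 0, 0], 1],
    [[0, 0.0125, 0.0825], [0, 0, 0], 1]
  ]
}}

```text
time_s: 17.25
ee_pos: [500.6, -332.1, 128.9]
tool_rot: [[1.0, 0.019, 0.0], [0.019, -1.0, -0.0], [0.0, 0.0, -1.0]]
ft_force: [0.7, 0.5, -0.5]
opening: 21.2
finger_force: 34.4
```

```bash
python3 - <<'E'
from h import *
m=camera_model('wrist');im=get_image('wrist')[:,:,::-1];go(500,-329,127)
c=np.zeros((450,800,3),'uint8');c[:,:450]=cv2.resize(im[130:330,185:385],(450,450),interpolation=2)
s=get_image('scene')[:,:,::-1];c[:350,450:]=cv2.resize(s[120:220,100:200],(350,350),interpolation=2);cv2.imwrite('pics/w7.png',c)
E
```

```text
t 17.3 ee [ 500.74 -332.14  129.2 ] F [ 0.7   0.89 -0.08] op 21.347292512334867 shift [-0.69 -3.15  2.19] turn 0.0002820690589610611 dist 3.9026431084807167 tilt [ 0. -0. -1.]
```

View pics/w7.png

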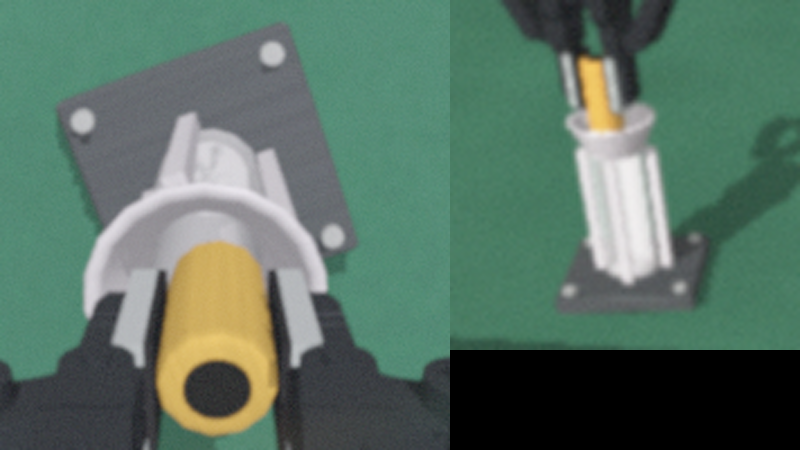

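The spacer foot is in the funnel, about 2.4 mm too far right (x 217 against mouth centre 206 in the crop). I'll correct that and let go.

Converted, -2.5 mm / 400 = -0.0063, 2 mm / 400 = 0.005.

{"method": "move_arm", "body": {
  "plan": [
    [[0, -0.0063, 0.005], [0, 0, 0], 1],
    [[0, -0.0063, 0.005], [0, 0, 0], 1],
    [[0, -0.0063, 0.005], [0, 0, 0], -0.3],
    [[0, -0.0063, 0.005], [0, 0, 0], -0.3],
    [[0, -0.0063, 0.005], [0, 0, 0], -0.3]
  ]
}}

```text
time_s: 17.98
ee_pos: [500.4, -329.6, 126.9]
tool_rot: [[1.0, 0.019, 0.0], [0.019, -1.0, -0.0], [0.0, 0.0, -1.0]]
ft_force: [-0.2, 0.3, -0.7]
opening: 55.9
finger_force: 0.0
```

Converted, -60 mm / 400 = -0.15, -20 mm / 400 = -0.05.

{"method": "move_arm", "body": {
  "plan": [
    [[0, 0, -0.05], [0, 0, 0], -0.5],
    [[0, 0, -0.15], [0, 0, 0], -0.5],
    [[0, 0, -0.15], [0, 0, 0], -0.5],
    [[0, 0, -0.15], [0, 0, 0], -0.5]
  ]
}}

```text
time_s: 18.48
ee_pos: [500.5, -329.6, 187.6]
tool_rot: [[1.0, 0.019, 0.001], [0.019, -1.0, -0.001], [0.001, 0.001, -1.0]]
ft_force: [-1.1, -0.0, -0.5]
opening: 64.0
finger_force: 0.0
```

```bash
python3 - <<'E'
from h import *
im=get_image('wrist')[:,:,::-1];go(614.4,-61,150)
c=np.zeros((450,800,3),'uint8');c[:,:450]=cv2.resize(im[130:330,185:385],(450,450),interpolation=2)
s=get_image('scene')[:,:,::-1];c[:350,450:]=cv2.resize(s[120:220,100:200],(350,350),interpolation=2);cv2.imwrite('pics/w8.png',c)
E
```

```text
t 18.52 ee [ 500.06 -329.45  186.72] F [ 0.65  0.42 -0.68] op 64.16415232086067 shift [ 119.36 -266.26   36.66] turn 0.00011264473895155128 dist 294.08651294720175 tilt [-0.  0. -1.]
```

View pics/w8.png

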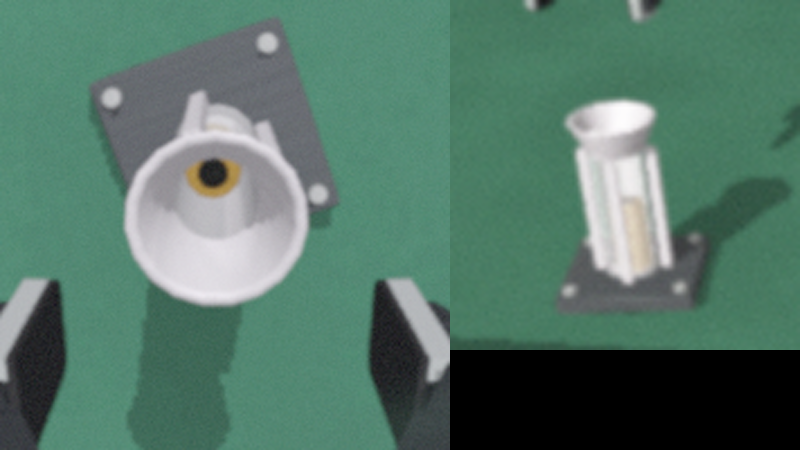

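The long spacer is at the bottom of the tube: its dot is at crop (213,172), and it shows inside the tube in the scene view. Next, the short one.

Converted, -266 mm / 400 = -0.665, -216 mm / 400 = -0.54.

{"method": "move_arm", "body": {
  "plan": [
    [[0.06, -0.135, 0], [0, 0, 0], -0.3],
    [[0.12, -0.27, 0], [0, 0, 0], -0.3],
    [[0.18, -0.405, 0.025], [0, 0, 0], -0.3],
    [[0.24, -0.54, 0.1], [0, 0, 0], -0.3],
    [[0.2975, -0.665, 0.175], [0, 0, 0], -0.3]
  ]
}}

```text
time_s: 19.2
ee_pos: [613.2, -63.0, 117.5]
tool_rot: [[1.0, 0.019, -0.0], [0.019, -1.0, -0.0], [-0.0, 0.0, -1.0]]
ft_force: [0.8, -0.9, -0.8]
opening: 55.6
finger_force: 0.0
```

Converted, 15 mm / 400 = 0.0375.

{"method": "move_arm", "body": {
  "plan": [
    [[0, 0, 0.0375], [0, 0, 0], -0.3],
    [[0, 0, 0.0375], [0, 0, 0], -0.3],
    [[0, 0, 0.0375], [0, 0, 0], -0.3],
    [[0, 0, 0.0375], [0, 0, 0], -0.3]
  ]
}}

```text
time_s: 19.7
ee_pos: [613.4, -66.4, 104.7]
tool_rot: [[1.0, 0.016, 0.002], [0.016, -1.0, -0.001], [0.002, 0.001, -1.0]]
ft_force: [-0.9, -0.3, -0.0]
opening: 55.8
finger_force: 0.0
```

```bash
python3 - <<'E'
from h import *
m=camera_model('wrist');im=get_image('wrist')[:,:,::-1];go(614.4,-61,21)
p=proj('wrist',(614.4,-61,46),m);print(p)
h=cv2.cvtColor(im,cv2.COLOR_BGR2HSV).astype(int)
x0,y0=int(p[0])-45,int(p[1])-60;k=np.ascontiguousarray(im[y0:y0+110,x0:x0+90])
d=(h[...,2]<75)[y0:y0+110,x0:x0+90]
for c in blobs(d,30):print(cv2.boundingRect(c),cv2.minEnclosingCircle(c)[0]+np.array([x0,y0]))
br=((h[...,0]>10)&(h[...,0]<28)&(h[...,1]>110)&(h[...,2]>90))[y0:y0+110,x0:x0+90]
for c in blobs(br,30):print('brass',np.add(cv2.boundingRect(c),[x0,y0,0,0]))
E
```

```text
t 19.75 ee [613.35 -66.04 104.7 ] F [ 1.2   0.73 -0.25] op 55.435214356031075 shift [ 1.   -5.1  83.69] turn -0.0020163024596146564 dist 83.85603510274106 tilt [ 0. -0. -1.]
[273.39 226.77]
(10, 75, 70, 35) [272.5 257. ]
(25, 27, 39, 31) [272.  211.5]
(39, 55, 16, 15) [274.57 228.  ]
brass [258 201  33  43]
```

{"method": "move_arm", "body": {
  "plan": [
    [[0, 0, 0], [0, 0, 0], -0.3],
    [[0, 0, 0], [0, 0, 0], -0.3],
    [[0, 0, 0], [0, 0, 0], -0.3],
    [[0, 0, 0], [0, 0, 0], -0.3]
  ]
}}

```text
time_s: 20.25
ee_pos: [613.0, -64.5, 103.7]
tool_rot: [[1.0, 0.019, -0.0], [0.019, -1.0, -0.0], [-0.0, 0.0, -1.0]]
ft_force: [-0.1, 1.0, 0.2]
opening: 55.5
finger_force: 0.0
```

Converted, 82 mm / 400 = 0.205, 75 mm / 400 = 0.1875.

{"method": "move_arm", "body": {
  "plan": [
    [[0.0025, -0.0075, 0.0625], [0, 0, 0], -0.3],
    [[0.0025, -0.0075, 0.1375], [0, 0, 0], -0.3],
    [[0.0025, -0.0075, 0.1875], [0, 0, 0], -0.3],
    [[0.0025, -0.0075, 0.205], [0, 0, 0], -0.3],
    [[0.0025, -0.0075, 0.205], [0, 0, 0], -0.3]
  ]
}}

```text
time_s: 20.88
ee_pos: [614.0, -61.5, 21.7]
tool_rot: [[1.0, 0.019, -0.0], [0.019, -1.0, 0.0], [-0.0, -0.0, -1.0]]
ft_force: [0.0, -0.1, -0.3]
opening: 55.8
finger_force: 0.0
```

{"method": "move_arm", "body": {
  "plan": [
    [[0, 0, 0], [0, 0, 0], -0.3],
    [[0, 0, 0], [0, 0, 0], 1],
    [[0, 0, 0], [0, 0, 0], 1],
    [[0, 0, 0], [0, 0, 0], 1],
    [[0, 0, 0], [0, 0, 0], 1]
  ]
}}

```text
time_s: 21.5
ee_pos: [614.5, -61.6, 22.4]
tool_rot: [[1.0, 0.019, 0.001], [0.019, -1.0, -0.0], [0.001, 0.0, -1.0]]
ft_force: [-0.2, 0.6, 5.3]
opening: 20.8
finger_force: 34.3
```

```bash
python3 -c "
from h import *
go(500.4,-329.6,180)"
```

```text
t 21.5 ee [614.49 -61.57  22.44] F [-0.22  0.58  5.33] op 20.791874320114896 shift [-118.91  265.91 -157.6 ] turn 0.0001434085595658774 dist 331.184224450538 tilt [ 0. -0. -1.]
```

Converted, -148 mm / 400 = -0.37, 108 mm / 400 = 0.27.

{"method": "move_arm", "body": {
  "plan": [
    [[0, 0, -0.125], [0, 0, 0], 1],
    [[0, 0, -0.2625], [0, 0, 0], 1],
    [[0, 0, -0.37], [0, 0, 0], 1],
    [[-0.06, 0.135, -0.37], [0, 0, 0], 1],
    [[-0.12, 0.27, -0.37], [0, 0, 0], 1]
  ]
}}

```text
time_s: 22.12
ee_pos: [567.7, -171.0, 170.1]
tool_rot: [[1.0, 0.021, 0.001], [0.021, -1.0, -0.001], [0.001, 0.001, -1.0]]
ft_force: [0.5, -0.8, -1.1]
opening: 20.3
finger_force: 34.3
```

Converted, 158 mm / 400 = 0.395, 108 mm / 400 = 0.27.

{"method": "move_arm", "body": {
  "plan": [
    [[-0.06, 0.135, 0], [0, 0, 0], 1],
    [[-0.12, 0.27, 0], [0, 0, 0], 1],
    [[-0.1775, 0.395, 0], [0, 0, 0], 1],
    [[-0.1775, 0.395, 0], [0, 0, 0], 1],
    [[-0.1775, 0.395, 0], [0, 0, 0], 1]
  ]
}}

```text
time_s: 22.75
ee_pos: [499.8, -329.1, 169.1]
tool_rot: [[1.0, 0.018, -0.0], [0.018, -1.0, 0.001], [-0.0, -0.001, -1.0]]
ft_force: [-0.2, 0.6, -0.6]
opening: 20.8
finger_force: 34.4
```

{"method": "move_arm", "body": {
  "plan": [
    [[0, 0, 0.025], [0, 0, 0], 1],
    [[0, 0, 0.05], [0, 0, 0], 1],
    [[0, 0, 0.05], [0, 0, 0], 1],
    [[0, 0, 0.05], [0, 0, 0], 1],
    [[0, 0, 0.05], [0, 0, 0], 1]
  ]
}}

```text
time_s: 23.38
ee_pos: [500.2, -329.8, 150.1]
tool_rot: [[1.0, 0.019, 0.001], [0.019, -1.0, -0.0], [0.001, 0.001, -1.0]]
ft_force: [-0.2, -0.8, -0.5]
opening: 20.9
finger_force: 34.4
```

{"method": "move_arm", "body": {
  "plan": [
    [[0, 0, 0.03], [0, 0, 0], 1],
    [[0, 0, 0.055], [0, 0, 0], 1],
    [[0, 0, 0.0625], [0, 0, 0], 1],
    [[0, 0, 0.0625], [0, 0, 0], 1],
    [[0, 0, 0.0625], [0, 0, 0], 1]
  ]
}}

```text
time_s: 24.0
ee_pos: [500.2, -329.8, 125.0]
tool_rot: [[1.0, 0.019, 0.0], [0.019, -1.0, -0.0], [0.0, 0.0, -1.0]]
ft_force: [0.6, 0.2, -0.0]
opening: 20.9
finger_force: 34.4
```

{"method": "move_arm", "body": {
  "plan": [
    [[0, 0, 0], [0, 0, 0], 1],
    [[0, 0, 0], [0, 0, 0], -0.3],
    [[0, 0, 0], [0, 0, 0], -0.3],
    [[0, 0, 0], [0, 0, 0], -0.3],
    [[0, 0, 0], [0, 0, 0], -0.3]
  ]
}}

```text
time_s: 24.62
ee_pos: [500.0, -329.7, 124.7]
tool_rot: [[1.0, 0.019, 0.0], [0.019, -1.0, -0.0], [0.0, 0.0, -1.0]]
ft_force: [-0.1, -0.3, 0.1]
opening: 55.7
finger_force: 0.0
```

Converted, -110 mm / 400 = -0.275, -70 mm / 400 = -0.175.

{"method": "move_arm", "body": {
  "plan": [
    [[0, 0, -0.05], [0, 0, 0], -0.5],
    [[0, 0, -0.175], [0, 0, 0], -1],
    [[0, 0, -0.275], [0, 0, 0], -1],
    [[0, 0, -0.275], [0, 0, 0], -1]
  ]
}}

```text
time_s: 25.12
ee_pos: [502.3, -330.7, 240.5]
tool_rot: [[1.0, 0.019, 0.008], [0.019, -1.0, -0.006], [0.007, 0.006, -1.0]]
ft_force: [0.4, 0.0, -0.0]
opening: 85.6
finger_force: 0.0
```

```bash
python3 - <<'E'
from h import *
im=get_image('wrist')[:,:,::-1];go(433.1,287.8,235)
c=np.zeros((450,800,3),'uint8');c[:,:450]=cv2.resize(im[110:310,185:385],(450,450),interpolation=2)
s=get_image('scene')[:,:,::-1];c[:350,450:]=cv2.resize(s[120:220,100:200],(350,350),interpolation=2);cv2.imwrite('pics/w9.png',c)
E
```

```text
t 25.18 ee [ 501.11 -330.19  237.87] F [ 0.2  -0.28 -1.1 ] op 85.44576666961404 shift [ -56.32 -619.17    0.65] turn 0.0003177187532944943 dist 621.7255810053647 tilt [ 0. -0. -1.]
```

View pics/w9.png

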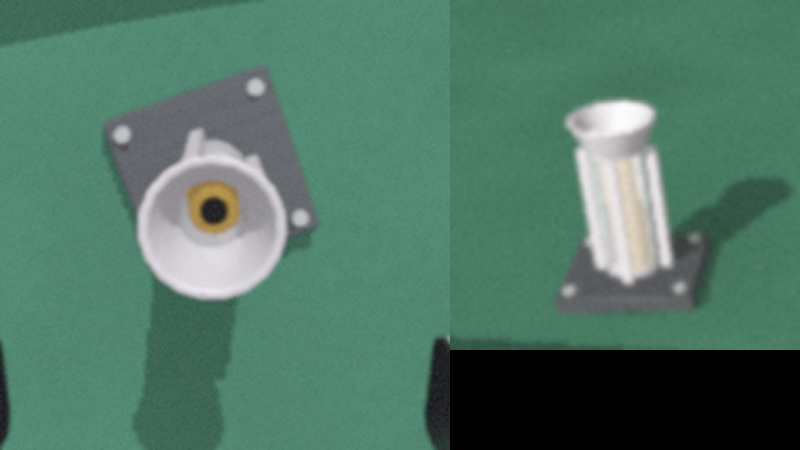

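Both spacers are stacked in the tube. Back to the can.

Converted, -300 mm / 400 = -0.75, -240 mm / 400 = -0.6.

{"method": "move_arm", "body": {
  "plan": [
    [[0, -0.15, 0], [0, 0, 0], -1],
    [[0, -0.3, 0], [0, 0, 0], -1],
    [[0, -0.45, 0], [0, 0, 0], -1],
    [[0, -0.6, 0], [0, 0, 0], -1],
    [[0, -0.75, 0], [0, 0, 0], -1]
  ]
}}

```text
time_s: 25.85
ee_pos: [493.2, -27.9, 233.7]
tool_rot: [[1.0, 0.019, -0.002], [0.019, -1.0, -0.0], [-0.002, 0.0, -1.0]]
ft_force: [0.4, 0.7, -0.1]
opening: 85.7
finger_force: 0.0
```

Converted, -300 mm / 400 = -0.75, -240 mm / 400 = -0.6.

{"method": "move_arm", "body": {
  "plan": [
    [[-0.03, -0.15, 0], [0, 0, 0], -1],
    [[-0.06, -0.3, 0], [0, 0, 0], -1],
    [[-0.09, -0.45, 0], [0, 0, 0], -1],
    [[-0.12, -0.6, 0], [0, 0, 0], -1],
    [[-0.14, -0.75, 0], [0, 0, 0], -1]
  ]
}}

```text
time_s: 26.48
ee_pos: [431.4, 270.2, 234.0]
tool_rot: [[1.0, 0.018, -0.0], [0.018, -1.0, -0.002], [-0.0, 0.002, -1.0]]
ft_force: [1.3, 0.1, -0.4]
opening: 85.4
finger_force: 0.0
```

Converted, 50 mm / 400 = 0.125, 30 mm / 400 = 0.075.

{"method": "move_arm", "body": {
  "plan": [
    [[0, -0.0475, 0.075], [0, 0, 0], -1],
    [[0, -0.0475, 0.125], [0, 0, 0], -1],
    [[0, -0.0475, 0.125], [0, 0, 0], -1],
    [[0, -0.0475, 0.125], [0, 0, 0], -1],
    [[0, -0.0475, 0.125], [0, 0, 0], -1]
  ]
}}

```text
time_s: 27.1
ee_pos: [433.2, 287.4, 185.5]
tool_rot: [[1.0, 0.017, 0.002], [0.017, -1.0, -0.0], [0.002, 0.0, -1.0]]
ft_force: [-0.3, 0.7, -0.6]
opening: 85.8
finger_force: 0.0
```

```bash
python3 -c "
from h import *
go(433.1,287.8,86.1)"
```

```text
t 27.1 ee [433.25 287.42 185.55] F [-0.28  0.68 -0.62] op 85.83916476694702 shift [-0.3  -0.4  99.45] turn -0.0017258911601353948 dist 99.44889760558375 tilt [ 0. -0. -1.]
```

Converted, 99 mm / 400 = 0.2475, 80 mm / 400 = 0.2.

{"method": "move_arm", "body": {
  "plan": [
    [[0, 0, 0.1], [0, 0, 0], -1],
    [[0, 0, 0.2], [0, 0, 0], -1],
    [[0, 0, 0.2475], [0, 0, 0], -1],
    [[0, 0, 0.2475], [0, 0, 0], -1],
    [[0, 0, 0.2475], [0, 0, 0], -1]
  ]
}}

```text
time_s: 27.72
ee_pos: [433.3, 288.9, 87.2]
tool_rot: [[1.0, 0.019, 0.002], [0.019, -1.0, 0.001], [0.002, -0.001, -1.0]]
ft_force: [0.4, 0.4, 1.0]
opening: 85.3
finger_force: 0.0
```

{"method": "move_arm", "body": {
  "plan": [
    [[0, 0, 0], [0, 0, 0], -1],
    [[0, 0, 0], [0, 0, 0], 1],
    [[0, 0, 0], [0, 0, 0], 1],
    [[0, 0, 0], [0, 0, 0], 1],
    [[0, 0, 0], [0, 0, 0], 1]
  ]
}}

```text
time_s: 28.35
ee_pos: [432.5, 288.4, 86.0]
tool_rot: [[1.0, 0.019, 0.0], [0.019, -1.0, 0.0], [0.0, -0.0, -1.0]]
ft_force: [-0.4, -0.2, 3.2]
opening: 39.6
finger_force: 35.0
```

```bash
python3 -c "
from h import *
go(566.9,-61.6,93)"
```

```text
t 28.35 ee [432.51 288.35  85.98] F [-0.39 -0.16  3.15] op 39.55893669461418 shift [127.76 352.43  -7.02] turn 0.00029487343300382135 dist 374.93611022489046 tilt [ 0.  0. -1.]
```

Converted, 159 mm / 400 = 0.3975, 106 mm / 400 = 0.265.

{"method": "move_arm", "body": {
  "plan": [
    [[0, 0, -0.1], [0, 0, 0], 1],
    [[0, 0, -0.2], [0, 0, 0], 1],
    [[0.0475, 0.1325, -0.2], [0, 0, 0], 1],
    [[0.095, 0.265, -0.2], [0, 0, 0], 1],
    [[0.1425, 0.3975, -0.2], [0, 0, 0], 1]
  ]
}}

```text
time_s: 28.98
ee_pos: [492.3, 128.3, 165.3]
tool_rot: [[1.0, 0.019, -0.0], [0.019, -1.0, -0.001], [-0.0, 0.001, -1.0]]
ft_force: [0.3, -0.2, -0.9]
opening: 39.6
finger_force: 36.4
```

Converted, 193 mm / 400 = 0.4825, 159 mm / 400 = 0.3975.

{"method": "move_arm", "body": {
  "plan": [
    [[0.0475, 0.1325, 0], [0, 0, 0], 1],
    [[0.095, 0.265, 0], [0, 0, 0], 1],
    [[0.1425, 0.3975, 0], [0, 0, 0], 1],
    [[0.175, 0.4825, 0], [0, 0, 0], 1],
    [[0.175, 0.4825, 0.025], [0, 0, 0], 1]
  ]
}}

```text
time_s: 29.6
ee_pos: [566.5, -66.0, 154.9]
tool_rot: [[1.0, 0.012, -0.0], [0.012, -1.0, -0.001], [-0.0, 0.001, -1.0]]
ft_force: [0.2, 0.2, -2.0]
opening: 39.2
finger_force: 36.4
```

Converted, 55 mm / 400 = 0.1375, 40 mm / 400 = 0.1.

{"method": "move_arm", "body": {
  "plan": [
    [[0, 0, 0.05], [0, 0, 0], 1],
    [[0, 0, 0.1], [0, 0, 0], 1],
    [[0, 0, 0.1375], [0, 0, 0], 1],
    [[0, 0, 0.1375], [0, 0, 0], 1],
    [[0, 0, 0.1375], [0, 0, 0], 1]
  ]
}}

```text
time_s: 30.22
ee_pos: [566.3, -61.1, 101.1]
tool_rot: [[1.0, 0.019, 0.001], [0.019, -1.0, -0.0], [0.001, 0.0, -1.0]]
ft_force: [-0.9, 0.4, -2.2]
opening: 39.4
finger_force: 36.4
```

{"method": "move_arm", "body": {
  "plan": [
    [[0, 0, 0], [0, 0, 0], 1],
    [[0, 0, 0], [0, 0, 0], 1],
    [[0, 0, 0], [0, 0, 0], 1]
  ]
}}

```text
time_s: 30.6
ee_pos: [566.1, -61.5, 101.0]
tool_rot: [[1.0, 0.019, 0.001], [0.019, -1.0, -0.0], [0.001, 0.0, -1.0]]
ft_force: [0.3, -0.0, -1.9]
opening: 39.2
finger_force: 36.4
```

Positioned over the can's spot; lowering the last 8 mm.

Converted, 8 mm / 400 = 0.02, 7 mm / 400 = 0.0175.

{"method": "move_arm", "body": {
  "plan": [
    [[0, 0, 0.01], [0, 0, 0], 1],
    [[0, 0, 0.0175], [0, 0, 0], 1],
    [[0, 0, 0.02], [0, 0, 0], 1],
    [[0, 0, 0.02], [0, 0, 0], 1],
    [[0, 0, 0.02], [0, 0, 0], 1]
  ]
}}

```text
time_s: 31.22
ee_pos: [566.0, -61.4, 93.0]
tool_rot: [[1.0, 0.019, 0.0], [0.019, -1.0, -0.0], [0.0, 0.0, -1.0]]
ft_force: [-1.8, 0.0, 3.3]
opening: 39.1
finger_force: 36.8
```

Converted, -20 mm / 400 = -0.05.

{"method": "move_arm", "body": {
  "plan": [
    [[0, 0, 0], [0, 0, 0], -1],
    [[0, 0, 0], [0, 0, 0], -1],
    [[0, 0, 0], [0, 0, 0], -1],
    [[0, 0, 0], [0, 0, 0], -1],
    [[0, 0, -0.05], [0, 0, 0], -1]
  ]
}}

```text
time_s: 31.85
ee_pos: [564.6, -61.4, 112.0]
tool_rot: [[1.0, 0.019, -0.003], [0.019, -1.0, 0.001], [-0.003, -0.001, -1.0]]
ft_force: [0.6, -0.3, 0.7]
opening: 85.4
finger_force: 0.0
```

Converted, -170 mm / 400 = -0.425, -110 mm / 400 = -0.275.

{"method": "move_arm", "body": {
  "plan": [
    [[0, 0, -0.1], [0, 0, 0], -1],
    [[0, 0, -0.2125], [0, 0, 0], -1],
    [[-0.01, -0.1375, -0.2125], [0, 0, 0], -1],
    [[-0.02, -0.275, -0.2125], [0, 0, 0], -1],
    [[-0.03, -0.425, -0.2125], [0, 0, 0], -1]
  ]
}}

```text
time_s: 32.48
ee_pos: [551.1, 109.5, 199.5]
tool_rot: [[1.0, 0.017, 0.003], [0.017, -1.0, -0.001], [0.003, 0.001, -1.0]]
ft_force: [0.4, 0.1, -0.2]
opening: 85.6
finger_force: 0.0
```

Converted, -183 mm / 400 = -0.4575, -120 mm / 400 = -0.3, -0.05 rad / 1.5708 = -0.0318.

{"method": "move_arm", "body": {
  "plan": [
    [[-0.01, -0.15, 0], [0, 0, -0.0127], -1],
    [[-0.02, -0.3, 0], [0, 0, -0.0318], -1],
    [[-0.0225, -0.4575, 0], [0, 0, -0.0318], -1],
    [[-0.0225, -0.4575, 0], [0, 0, -0.0318], -1],
    [[-0.0225, -0.4575, 0], [0, 0, -0.0318], -1]
  ]
}}

```text
time_s: 33.1
ee_pos: [538.5, 291.3, 198.6]
tool_rot: [[0.998, 0.07, 0.001], [0.07, -0.998, -0.0], [0.001, 0.0, -1.0]]
ft_force: [-0.6, -0.3, 0.3]
opening: 85.5
finger_force: 0.0
```

Converted, 30 mm / 400 = 0.075, 20 mm / 400 = 0.05.

{"method": "move_arm", "body": {
  "plan": [
    [[0, 0, 0.05], [0, 0, 0], -1],
    [[0, 0, 0.075], [0, 0, 0], -1],
    [[0, 0, 0.075], [0, 0, 0], -1],
    [[0, 0, 0.075], [0, 0, 0], -1],
    [[0, 0, 0.075], [0, 0, 0], -1]
  ]
}}

```text
time_s: 33.72
ee_pos: [538.6, 291.3, 168.1]
tool_rot: [[0.998, 0.069, 0.001], [0.069, -0.998, 0.0], [0.001, -0.0, -1.0]]
ft_force: [-0.3, -0.2, -0.7]
opening: 85.6
finger_force: 0.0
```

```bash
python3 -c "
from h import *
go(538.8,291.5,53.3,.069)"
```

```text
t 33.73 ee [538.55 291.25 168.14] F [-0.26 -0.21 -0.7 ] op 85.61709342141323 shift [  0.18  -0.2  114.84] turn -0.00034680189124855487 dist 114.83809652075918 tilt [ 0.  0. -1.]
```

Converted, 114.5 mm / 400 = 0.2863, 90 mm / 400 = 0.225.

{"method": "move_arm", "body": {
  "plan": [
    [[0, 0, 0.1125], [0, 0, 0], -1],
    [[0, 0, 0.225], [0, 0, 0], -1],
    [[0, 0, 0.2863], [0, 0, 0], -1],
    [[0, 0, 0.2863], [0, 0, 0], -1],
    [[0, 0, 0.2863], [0, 0, 0], -1]
  ]
}}

```text
time_s: 34.35
ee_pos: [539.1, 291.9, 54.7]
tool_rot: [[0.998, 0.069, 0.002], [0.069, -0.998, 0.001], [0.002, -0.001, -1.0]]
ft_force: [0.2, 0.3, 0.1]
opening: 85.5
finger_force: 0.0
```

{"method": "move_arm", "body": {
  "plan": [
    [[0, 0, 0], [0, 0, 0], -1],
    [[0, 0, 0], [0, 0, 0], 1],
    [[0, 0, 0], [0, 0, 0], 1],
    [[0, 0, 0], [0, 0, 0], 1],
    [[0, 0, 0], [0, 0, 0], 1]
  ]
}}

```text
time_s: 34.98
ee_pos: [538.6, 291.1, 53.6]
tool_rot: [[0.998, 0.069, 0.001], [0.069, -0.998, -0.0], [0.001, 0.0, -1.0]]
ft_force: [0.4, -1.4, 2.7]
opening: 43.7
finger_force: 36.4
```

```bash
python3 -c "
from h import *
go(563.2,34.8,60.3,.069)"
```

```text
t 34.98 ee [538.59 291.09  53.59] F [ 0.44 -1.43  2.73] op 43.66818867738037 shift [  6.97 257.37  -6.65] turn -0.0003317008766601792 dist 257.55426667213567 tilt [ 0. -0. -1.]
```

Converted, 160 mm / 400 = 0.4, 105 mm / 400 = 0.2625.

{"method": "move_arm", "body": {
  "plan": [
    [[0, 0, -0.1], [0, 0, 0], 1],
    [[0, 0, -0.2], [0, 0, 0], 1],
    [[0.005, 0.125, -0.2], [0, 0, 0], 1],
    [[0.01, 0.2625, -0.2], [0, 0, 0], 1],
    [[0.015, 0.4, -0.2], [0, 0, 0], 1]
  ]
}}

```text
time_s: 35.6
ee_pos: [554.9, 130.3, 132.7]
tool_rot: [[0.998, 0.069, -0.001], [0.069, -0.998, -0.0], [-0.001, 0.0, -1.0]]
ft_force: [1.2, 0.7, -1.8]
opening: 43.4
finger_force: 36.5
```

Converted, 97 mm / 400 = 0.2425, 85 mm / 400 = 0.2125.

{"method": "move_arm", "body": {
  "plan": [
    [[0, 0.1125, 0], [0, 0, 0], 1],
    [[0.0025, 0.2125, 0], [0, 0, 0], 1],
    [[0.0025, 0.2425, 0], [0, 0, 0], 1],
    [[0.0025, 0.2425, 0.025], [0, 0, 0], 1],
    [[0.0025, 0.2425, 0.05], [0, 0, 0], 1]
  ]
}}

```text
time_s: 36.22
ee_pos: [562.4, 37.5, 112.3]
tool_rot: [[0.997, 0.072, -0.001], [0.072, -0.997, 0.001], [-0.0, -0.001, -1.0]]
ft_force: [0.0, -0.4, -1.7]
opening: 43.6
finger_force: 36.5
```

Converted, 45 mm / 400 = 0.1125, 35 mm / 400 = 0.0875.

{"method": "move_arm", "body": {
  "plan": [
    [[0, 0, 0.0375], [0, 0, 0], 1],
    [[0, 0, 0.0875], [0, 0, 0], 1],
    [[0, 0, 0.1125], [0, 0, 0], 1],
    [[0, 0, 0.1125], [0, 0, 0], 1],
    [[0, 0, 0.1125], [0, 0, 0], 1]
  ]
}}

```text
time_s: 36.85
ee_pos: [563.4, 35.4, 68.6]
tool_rot: [[0.998, 0.069, 0.001], [0.069, -0.998, 0.0], [0.001, -0.0, -1.0]]
ft_force: [-0.2, -0.4, -1.0]
opening: 43.5
finger_force: 36.5
```

{"method": "move_arm", "body": {
  "plan": [
    [[0, 0, 0], [0, 0, 0], 1],
    [[0, 0, 0], [0, 0, 0], 1],
    [[0, 0, 0], [0, 0, 0], 1]
  ]
}}

```text
time_s: 37.22
ee_pos: [563.1, 35.1, 68.5]
tool_rot: [[0.998, 0.069, 0.0], [0.069, -0.998, -0.0], [0.0, 0.0, -1.0]]
ft_force: [-0.3, -0.8, -0.9]
opening: 43.3
finger_force: 36.5
```

Converted, 8 mm / 400 = 0.02, 7 mm / 400 = 0.0175.

{"method": "move_arm", "body": {
  "plan": [
    [[0, 0.001, 0.01], [0, 0, 0], 1],
    [[0, 0.001, 0.0175], [0, 0, 0], 1],
    [[0, 0.001, 0.02], [0, 0, 0], 1],
    [[0, 0.001, 0.02], [0, 0, 0], 1],
    [[0, 0.001, 0.02], [0, 0, 0], 1]
  ]
}}

```text
time_s: 37.85
ee_pos: [563.0, 34.7, 60.6]
tool_rot: [[0.998, 0.069, 0.0], [0.069, -0.998, -0.001], [-0.0, 0.001, -1.0]]
ft_force: [-2.4, -1.6, 5.7]
opening: 43.3
finger_force: 37.1
```

Converted, -20 mm / 400 = -0.05.

{"method": "move_arm", "body": {
  "plan": [
    [[0, 0, 0], [0, 0, 0], -1],
    [[0, 0, 0], [0, 0, 0], -1],
    [[0, 0, 0], [0, 0, 0], -1],
    [[0, 0, 0], [0, 0, 0], -1],
    [[0, 0, -0.05], [0, 0, 0], -1]
  ]
}}

```text
time_s: 38.48
ee_pos: [561.6, 34.7, 79.5]
tool_rot: [[0.998, 0.069, -0.003], [0.069, -0.998, 0.0], [-0.003, -0.001, -1.0]]
ft_force: [1.2, 0.2, 0.7]
opening: 85.6
finger_force: 0.0
```

Converted, -165 mm / 400 = -0.4125, -110 mm / 400 = -0.275.

{"method": "move_arm", "body": {
  "plan": [
    [[0, 0, -0.125], [0, 0, 0], -1],
    [[0, 0, -0.275], [0, 0, 0], -1],
    [[0, 0, -0.4125], [0, 0, 0], -1],
    [[-0.125, 0, -0.4125], [0, 0, 0], -1],
    [[-0.2, 0, -0.4125], [0, 0, 0], -1]
  ]
}}

```text
time_s: 39.1
ee_pos: [482.3, 30.3, 246.9]
tool_rot: [[0.998, 0.07, 0.002], [0.07, -0.998, -0.001], [0.002, 0.001, -1.0]]
ft_force: [0.7, -0.9, 0.5]
opening: 85.6
finger_force: 0.0
```

```bash
python3 - <<'E'
from h import *
o={n:cv2.imread(f'pics/{n}0.png') for n in('top','scene')}
t=get_image('top')[:,:,::-1];s=get_image('scene')[:,:,::-1];go(550,-16,270)
c=np.zeros((600,800,3),'uint8')
for i,(a,n,r) in enumerate([(o['top'],'t',(180,280,230,350)),(t,'t',(180,280,230,350)),(o['scene'],'s',(150,270,200,344)),(s,'s',(150,270,200,344))]):
    k=cv2.resize(a[r[0]:r[1],r[2]:r[3]],(400,300),interpolation=2);y,x=divmod(i,2);c[y*300:y*300+300,x*400:x*400+400]=k
cv2.imwrite('pics/fin.png',c)
for n,a,(y0,y1,x0,x1) in (('scene',s,(150,260,225,320)),('top',t,(200,245,260,340))):
    for nm,xs in (('A',(x0,(x0+x1)//2)),('B',((x0+x1)//2,x1))):
        g=lambda im:cv2.cvtColor(im[y0:y1,xs[0]:xs[1]].copy(),6).astype('float32')
        print(n,nm,cv2.phaseCorrelate(g(o[n]),g(np.ascontiguousarray(a)),cv2.createHanningWindow((xs[1]-xs[0],y1-y0),cv2.CV_32F)))
E
```

```text
t 39.2 ee [481.24  29.53 246.58] F [0.62 0.58 0.37] op 85.40722110496444 shift [ 65.48  50.26 -23.15] turn 0.050251218598938406 dist 85.72680210316187 tilt [ 0. -0. -1.]
scene A ((0.1290735996007939, 0.07554729578527741), 0.5953413993120193)
scene B ((0.34705196594840615, 0.1399210013838399), 0.8738866335815854)
top A ((-82.18586235130827, 42.84716501078613), -0.0043638568454318575)
top B ((0.15591166853282346, 0.47538737226707184), 0.6671087980270386)
```

View pics/fin.png

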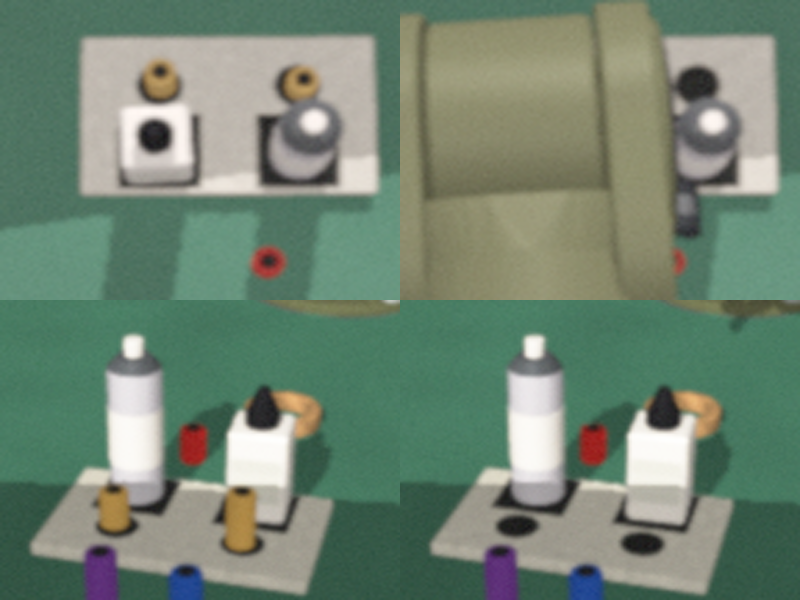

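Both containers stand upright within a pixel of where they started: can nozzle at (134,348) before and (535,348)-400 now, flask tip at (264,390) before and (664,390)-400 now. Tape and look-alikes haven't moved. I'm handing in.

```bash
python3 -c "
from cell import *
print(job_done())"
```

```text
the job is handed in; nothing more can be done
None
```

The job is handed in: the short brass spacer sits on the long one in the tube, and the can and flask stand upright within about 1 mm of where they started; I didn't check the mouse and screwdriver in the final pictures.

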